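Find the blind hole under the lamination stack with the guide pin

ROBOT

A 6-joint arm with a two-finger parallel gripper is mounted at the origin on the work surface. World frame = base frame: x ahead of the robot, y to its left, z up, the work surface at z = 0. Lengths are in m, angles in rad, forces in N, time in s.
With the tool pointing down it reaches from about 0.325 to 0.75 m from the base axis. Payload 7.6 kg.
Tool frame: the origin (TCP) lies at the very end of the fingers, on their centre line; the grasp point (between the pads) lies 19 mm behind it (grip_depth is the distance from the TCP to the grasp point, in m); z points along the fingers, y is the line along which they close (so a half turn about z gives the same grasp; the last joint's range is limited). The gripper opens to 85 mm and grips with 20 to 120 N. Pads are 22 mm wide; open, the fingers measure 114 mm over their backs; the gripper's body (76 mm by 85 mm) begins 54 mm behind the grasp point. The pads swing forward as they close: fully open they stand 13 mm farther back than shut.
Start: joints at [1.234, 0.052, 1.401, -0, 1.689, -0.07], TCP at [0.138, 0.506, 0.231] pointing down, gripper open.
Joint ranges: [-2.9, 2.9], [-0.91, 2.17], [0.12, 2.37], [-1.06, 4.2], [0.26, 2.73], [-2.93, 2.93]. Speed limits (rad/s): [2.57, 2.57, 3.01, 3.14, 3.14, 3.14].

INTERFACE

Orientations are given as a rotation vector (axis times angle).
In Python, from bench import state, grab_frame, close_job, recognise, trace, tip_of, grip_depth gives the robot as it stands.
- The arm moves only by the tool apply_moves, never from a script. Its arguments are lists of equal length, an entry for each row: "slide": the shift along the tool's x, y, z in mm, a list of three; "yaw": the turn about the tool's z in rad. A call has 1 to 5 rows; each row is the pose to reach, as a shift and turn from the pose commanded when the call began, along the tool's axes at that moment; what a row does not reach only later rows make up. A row lasts 1/8 s, in which the tool goes at most 62.5 mm and 10.7 degrees, less where a joint would pass 70% of its speed; a pose out of reach is approached as far as the arm can. A call with a gripper value outside its range is refused whole. "fingers" is the gripper's target within -1 to 1 (shut at 1, half-way at 0, fully open at -1), set as the call begins (left out, the last holds). The fingers move at their own pace and stop on an object; "squeeze" is the grip in N (left out, the last holds). Time passes only in rows, so rows that repeat a pose let the fingers close. It gives the time, the measured TCP pose, the force, the opening and the grip force at its end, in the units of the state.
- state(): the state, without advancing time (a new reading comes with each control period).
- grab_frame(name): name is "scene" or "top"; returns a dict with "frame" (384x512x3 uint8, blue, green, red), "intrinsics" (3x3 intrinsics, pixels), "k1" (the pictures are not rectified: a ray, as slopes to the right and down, at radius r is drawn at 1 + k1 r^2 times it, then the intrinsics apply), "R" (3x3) and "t" (3): a world point X has camera coordinates R X + t. Camera axes: x right, y down, z forward; pixel columns grow to the right and rows downward; lengths in m; the calibration is good to about 2 mm. A picture is of the moment at which its call begins. There is no depth.
- close_job(): hands the job in; it is judged then, once.
Trained networks look in the newest picture that a camera, given by its name, has taken for a name from the list of things; names that differ only in an ending like _2 or _b are one class to them, and where a whole thing is asked for, a point or a joint stands for the part that bears it (a point fixed in the world has none). Each returns a list of dicts, best first, with "confidence" (0 to 1); they miss things now and then, are a little off and sometimes report something else, mostly with a low value. They report only what shows in the picture. A call takes as long as a camera call.
- recognise(target, camera): "centre" ([x, y, z] in m, in the coordinates of the camera as it stood for that picture, good to about 4 mm: the middle of the surface that is visible of it).
- trace(target, camera): "region" (384x512 bool, what is visible of it).
- tip_of(target, camera): "centre" ([x, y, z] in m, in the coordinates of the camera as it stood for that picture, good to about 4 mm: a listed point, or the origin of a listed thing).
The state is a dict: "time": time; "joints": joint angles; "qd": joint speeds; "joint_torque": joint torques, N m; "tcp_pos": TCP position; "orientation": TCP orientation; "contact_force": force on the tool from outside, world axes, zero at the start; "moment": the same for the moment, N m; "finger_gap": finger opening in m; "finger_force": force on a finger pad.
Only numpy, scipy, OpenCV 4.12 (cv2) and the standard library are available. Lean on these libraries where they do the work, as an engineer would, in place of code of your own. Each camera call takes 0.05 s, during which the arm holds its last target. There are 200 camera calls.

TASK

Take the long guide pin out of the rack and stand it upright, fully home, in the blind hole in the base plate at the bottom of the lamination stack's bore. The stack was clamped on by eye, so the hole is not centred under the bore: set the pin's foot gently on the plate, sweep it lightly about inside the bore until it drops in and stands on the bottom of the hole, and let go. Never push or drag hard, and leave the stack, the rack, the two short dowels, the spare laminations and the bolt as they are.

Things in the scene. Friction and masses are not known exactly. Their poses are not given: they have to be found in the camera images.
- pin_center (a point): centre (half-way up) of the guide pin, a plain round brass-coloured pin, 14 mm in diameter and 120 mm long, chamfered by 1 mm at the foot; 0.1 to 0.2 kg. It stands upright and loose in one of the rack's three holes, its foot 15 mm above the bench, so that 80 mm of it stand out above the rack. It is the tallest of the three pins in the rack. z runs along the pin, upwards
- pin_tip (a point): the centre of the guide pin's foot (lower end), 60 mm below its centre
- pin: the guide pin itself; origin at the centre of its foot
- rack: grey plastic pin rack fixed to the bench, 60 x 170 x 40 mm (x, y, z); origin at the centre of its underside. Three round holes of 16 mm, 25 mm deep, 55 mm apart along its y axis (at -55, 0 and 55 mm); which hole holds which pin varies
- dowel1: short brass-coloured dowel, 14 mm in diameter, 55 mm long, standing in the rack, its top 30 mm above the rack; origin at the centre of its foot. To be left alone
- dowel2: the second short dowel, the same as the first. To be left alone
- stack: the stacking fixture, fixed and rigid: a ring of slotted steel laminations 110 mm in diameter and 45 mm tall, clamped onto a steel base plate 140 x 140 x 28 mm that lies a little askew on the bench. Origin on the bore's axis at bench height. Three nuts, 8 mm high, stand on the stack's top, 46 mm from the bore's axis
- bore (a point): the centre of the bore's upper mouth, on the stack's top, 73 mm above the bench. The bore is round, upright, 40 mm in diameter, and goes 45 mm down to the top of the base plate
- pile: pile of loose spare laminations, a ring 100 mm in diameter and 35 mm tall; origin at the centre of its underside. To be left alone
- bolt: clamp bolt lying on the bench, about 95 mm long and 24 mm thick; origin near its middle, at bench height. To be left alone
- bore_floor (a point): the point of the bore's axis on the base plate's top, 28 mm above the bench. Near it in the plate is one blind round hole, 16 mm in diameter, 18 mm deep, rim chamfered by 1.5 mm. Its centre lies 4 to 9 mm from this point in any direction, different each time; it is not measured, and it is not at the plate's centre

How it is judged:
On the way:
1. the guide pin's foot is inside the stack's bore (horizontal distance between pin_tip and bore below 0.016 m and z of pin_tip in the frame of bore below -0.01 m), for 0.1 s.
At the end, for the whole second after the job is handed in: The guide pin stands released and at rest in the blind hole inside the bore: its foot at least 59.5 mm below the stack's top (14.5 mm or more into the 18 mm deep hole), within 16 mm of the bore's axis, the pin within 0.17 rad of upright (z of pin_tip in the frame of bore below -0.0595 m and horizontal distance between pin_tip and bore below 0.016 m and angle between pin's own z axis and vertical below 0.17 rad and linear speed of pin below 0.02 m/s); the robot touches nothing.
It fails at once if the pin is pressed or dragged against the stack or its plate with more than 35 N (contact force between pin and stack above 35 N).
It fails at once if the robot bears on the stack or its plate (contact force between any of the fingers, the arm and stack above 15 N).
It fails at once if the robot bears on the rack (contact force between any of the fingers, the arm and rack above 15 N).
It fails at once if a dowel, the pile or the bolt is displaced (distance of any of dowel1, dowel2, pile from where it was at the start of the episode above 0.015 m or distance of bolt from where it was at the start of the episode above 0.02 m).
It also fails if it takes over 64 s, if anything falls off the work surface, if the arm or the gripper's body presses on something with over 40 N, if the wrist force passes 120 N, or if a joint passes its speed limit or range.

## Working session

There is one attempt and no reset: what is moved stays moved. The work goes in short steps, Python scripts to look and compute and a tool call to move; the robot and the scene stay as the last step left them, time stands still between calls to the robot, and variables do not carry over. Pictures are saved under pics/ and viewed, at most 10 in all, crops included, and the job is handed in when it is done.

Besides the shell and the picture viewer there is one more tool, called after ">>>" by a JSON object that holds its "fn" and its "kwargs". apply_moves: Moves the arm, as the interface text tells. Its arguments: {"type":"object","properties":{"slide":{"type":"array","items":{"type":"array","items":{"type":"number"}}},"yaw":{"type":"array","items":{"type":"number"}},"fingers":{"type":"number"},"squeeze":{"type":"number"}},"required":["slide","yaw"]}

```bash
mkdir -p pics; cat > h.py <<'E'
import numpy as np, cv2
from bench import *
def px(f,X):
    c=f["R"]@np.array(X)+f["t"]; s=c[:2]/c[2]; s=s*(1+f["k1"]*(s@s)); return (f["intrinsics"]@[s[0],s[1],1])[:2]
def ray(f,u,v):
    K=f["intrinsics"]; d=np.array([(u-K[0,2])/K[0,0],(v-K[1,2])/K[1,1]]); s=d.copy()
    for _ in range(20): s=d/(1+f["k1"]*(s@s))
    R=np.array(f["R"]); return -R.T@f["t"], R.T@[s[0],s[1],1]
def atz(f,u,v,z):
    o,d=ray(f,u,v); return o+d*(z-o[2])/d[2]
def tri(obs):
    A=0;b=0
    for f,u,v in obs:
        o,d=ray(f,u,v); d=d/np.linalg.norm(d); P=np.eye(3)-np.outer(d,d); A=A+P;b=b+P@o
    return np.linalg.solve(A,b)
def world(f,c): return np.array(f["R"]).T@(np.array(c)-f["t"])
E
python3 - <<'E'
from h import *
np.set_printoptions(precision=4,suppress=True)
F={}
for c in("scene","top"):
    f=F[c]=grab_frame(c); cv2.imwrite(f"pics/{c}0.png",f["frame"])
    print(c,"cam",-np.array(f["R"]).T@f["t"])
    for n in("pin_center","bore","bore_floor","rack","dowel1","stack","pile","bolt"):
        r=tip_of(n,c)
        for q in r[:2]: print(n,round(q["confidence"],2),world(f,q["centre"]),px(f,world(f,q["centre"])))
s=state();print(s,grip_depth)
E
```

```text
scene cam [0.9542 0.5085 0.5058]
pin_center 0.71 [0.4459 0.2909 0.0758] [409.2294 225.2924]
bore 0.7 [ 0.5801 -0.1853  0.0713] [207.7316 144.3833]
bore_floor 0.68 [ 0.5771 -0.1874  0.0306] [209.5552 157.8763]
bore_floor 0.61 [ 0.7886 -0.0234  0.001 ] [161.6841 237.8687]
rack 0.62 [0.4665 0.2368 0.0037] [370.3837 242.1661]
dowel1 0.62 [0.4662 0.2391 0.0148] [372.4752 238.6986]
dowel1 0.4 [0.4896 0.1866 0.011 ] [343.9093 230.4292]
stack 0.56 [ 0.5789 -0.1884 -0.0012] [209.6067 168.5077]
stack 0.29 [0.4427 0.2899 0.0176] [402.0444 247.2811]
pile 0.97 [ 0.7919 -0.0207  0.0013] [160.709  239.2291]
bolt 0.47 [0.4607 0.003  0.    ] [293.6069 187.009 ]
top cam [0.4476 0.021  0.8923]
pin_center 0.42 [0.4428 0.2893 0.0731] [137.3432 243.7721]
pin_center 0.38 [ 0.5791 -0.1874  0.0755] [341.7853 190.7094]
bore 0.64 [ 0.5764 -0.1864  0.0726] [341.075  192.0325]
bore_floor 0.55 [ 0.5728 -0.1846  0.0294] [336.1097 195.9738]
rack 0.9 [ 0.4632  0.2381 -0.0059] [168.234 236.214]
rack 0.3 [ 0.7845 -0.0169  0.0005] [270.2527 118.0847]
dowel1 0.62 [0.4839 0.1861 0.015 ] [187.5265 228.1835]
dowel1 0.48 [0.468  0.2415 0.0151] [164.9531 234.0574]
stack 0.96 [ 0.5733 -0.1858  0.0004] [333.9309 197.3347]
pile 0.78 [ 0.7825 -0.016   0.0021] [269.9128 118.5728]
bolt 0.52 [0.4635 0.0049 0.0005] [259.5089 238.2988]
{'time': 0.9, 'joints': array([ 1.2337,  0.0522,  1.4007,  0.    ,  1.6886, -0.0703]), 'qd': array([0.0009, 0.0003, 0.0001, 0.0002, 0.0008, 0.0006]), 'joint_torque': array([  0.0003, -38.1535, -36.0304,  -0.0001,   0.0002,   0.    ]), 'tcp_pos': array([0.1384, 0.5064, 0.2313]), 'orientation': array([0.4178, 3.1137, 0.0001]), 'contact_force': array([0.0542, 0.0035, 0.1223]), 'moment': array([-0.034 ,  0.0267, -0.0324]), 'finger_force': 0.0, 'finger_gap': 0.08537889221787168} 0.0187
```

View both.

```bash
python3 - <<'E'
from h import *
np.set_printoptions(precision=4,suppress=True)
a=cv2.imread("pics/scene0.png")[90:290,130:450];b=cv2.imread("pics/top0.png")[150:270,100:400]
cv2.imwrite("pics/sc.png",cv2.resize(a,(800,500),interpolation=cv2.INTER_CUBIC))
cv2.imwrite("pics/tp.png",cv2.resize(b,(800,320),interpolation=cv2.INTER_CUBIC))
for c in("scene","top"):
    f=grab_frame(c)
    for n in ("pin","bore"):
      for q in trace(n,c)[:2]:
        ys,xs=np.nonzero(q["region"]);print(c,n,q["confidence"],len(xs),xs.min(),xs.max(),ys.min(),ys.max(),xs.mean(),ys.mean())
        if n=="pin":
          for y in range(ys.min(),ys.max()+1,3): r=xs[ys==y]; print(y,r.min(),r.max(),end="; ")
          print()
E
```

```text
scene pin 0.56 295 401 419 197 240 410.0508474576271 218.27796610169491
197 414 417; 200 413 419; 203 412 419; 206 411 417; 209 410 416; 212 409 415; 215 408 414; 218 407 413; 221 406 412; 224 405 411; 227 404 410; 230 403 409; 233 403 408; 236 401 407; 239 401 406; 
scene bore 0.61 2593 179 239 134 183 210.05707674508292 160.2834554569996
top pin 0.42 113 125 144 240 246 134.1946902654867 243.3716814159292
240 128 131; 243 125 144; 246 127 142; 
top bore 0.58 3169 299 374 160 236 337.10255601136004 197.86872830545914
```

View pics/sc.png

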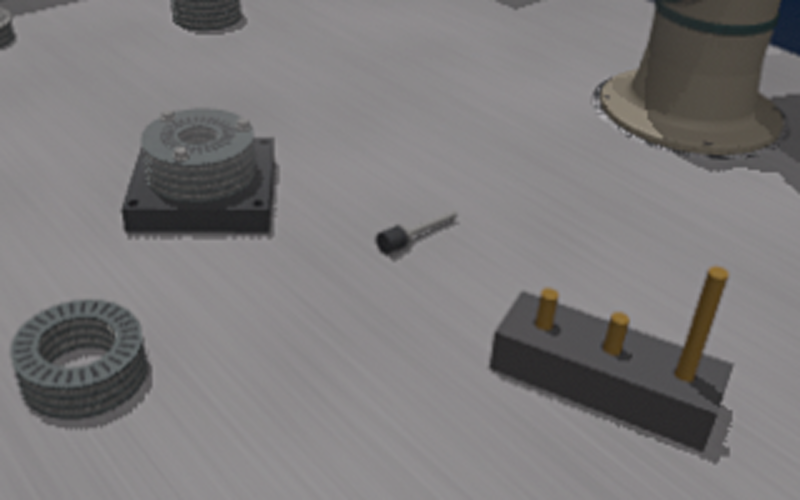

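View pics/tp.png

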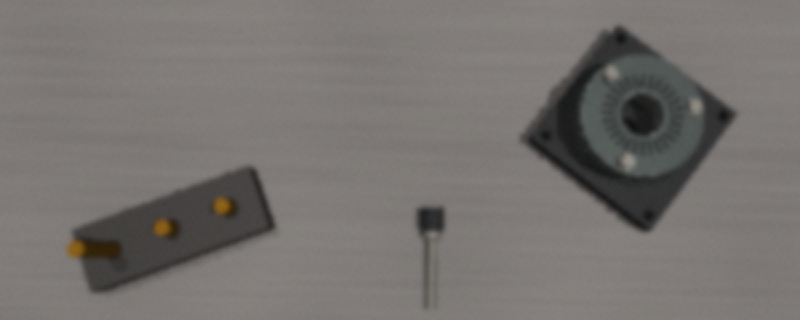

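```bash
python3 - <<'E'
from h import *
np.set_printoptions(precision=4,suppress=True)
F={c:grab_frame(c) for c in("scene","top")}
def blobs(f):
    h=cv2.cvtColor(f["frame"],cv2.COLOR_BGR2HSV); m=cv2.inRange(h,(10,120,60),(30,255,255))
    return cv2.connectedComponentsWithStats(m),h
for c in F:
    (n,L,st,ce),h=blobs(F[c])
    for i in range(1,n):
        if st[i][4]>15: print(c,st[i],ce[i])
s,t=F["scene"],F["top"]
p=tri([(s,416.6,199.2),(t,128.5,243.2)]);print("pin top",p,"at z.135",atz(s,416.6,199.2,.135),atz(t,128.5,243.2,.135))
print("bore scene/top at .073",atz(s,208.3,144,.073),atz(t,340.6,192.6,.073), tri([(s,208.5,144),(t,340.6,192.6)]))
# print crop of pin V channel for top & bore
for (f,x0,x1,y0,y1) in((t,122,150,237,251),(s,398,424,192,204),(t,326,356,180,206)):
    print(x0,y0);print(f["frame"][y0:y1,x0:x1].max(2))
E
```

```text
scene [250   0  74  12 409] [293.0147   2.9902]
scene [501   4  11  26 139] [507.3022  19.6978]
scene [400 197  21  46 320] [410.1594 219.225 ]
scene [345 206   8  16  92] [348.3152 213.337 ]
scene [372 215   9  17 104] [376.1442 223.2692]
top [180 224   7   7  39] [183.1026 226.8718]
top [157 232   8   7  41] [160.6341 234.878 ]
top [125 240   8   6  37] [128.7297 242.7568]
pin top [0.4441 0.2885 0.1326] at z.135 [0.4478 0.2896 0.135 ] [0.4439 0.288  0.135 ]
bore scene/top at .073 [ 0.5795 -0.1835  0.073 ] [ 0.5749 -0.1851  0.073 ] [ 0.5762 -0.1865  0.0703]
122 237
[[128 127 128 124 113  92  72  65  65  67  65  65  67  66  67  67  67  66
   67  68  67  68  66  67  68  68  67  69]
 [128 128 128 125 116  95  73  64  61  59  60  61  62  65  67  65  66  67
   66  65  66  66  66  67  67  66  67  68]
 [130 130 128 126 121 104  81  67  59  51  49  50  52  58  59  62  59  61
   61  61  60  60  63  66  67  66  67  68]
 [126 127 127 129 126 116 104  94  78  57  43  43  46  49  49  50  50  50
   53  50  51  51  56  63  66  66  67  68]
 [126 125 127 131 132 129 126 119 102  74  52  45  46  48  
[... 4207 characters left out ...]
6 63 78 84 82
  74 70 69 70 75 78]
 [87 83 81 77 70 66 70 79 81 75 58 44 38 33 33 31 36 41 60 69 77 84 82 76
  72 71 71 68 71 79]
 [91 89 85 76 69 68 72 74 78 80 76 67 58 53 52 47 51 63 80 88 85 80 75 68
  65 70 72 72 72 81]
 [93 91 85 77 75 78 72 69 72 78 78 77 75 72 69 69 70 77 85 84 79 72 68 66
  64 67 71 76 79 83]
 [93 93 90 85 84 78 71 68 68 70 71 75 76 79 78 76 76 75 77 74 71 70 67 68
  73 71 70 79 84 86]
 [93 94 94 92 87 78 71 71 67 64 69 72 69 74 73 71 70 71 70 70 67 70 72 69
  76 80 80 82 86 87]
 [94 95 94 94 90 83 78 76 65 66 71 72 69 71 67 68 71 68 70 69 67 70 73 68
  75 83 85 86 88 88]
 [94 91 95 92 94 91 87 79 72 73 75 72 70 73 70 69 73 68 71 74 69 71 74 73
  76 85 88 88 88 88]]
```

>>> {"fn": "apply_moves", "kwargs": {"slide": [[-60, -22, 0], [-118, -44, 0], [-176, -65, 0], [-235, -87, 0], [-290, -107, 0]], "yaw": [0, 0, 0, 0, 0], "fingers": -0.4}}

```text
time: 1.92
tcp_pos: [0.3914, 0.3253, 0.2315]
orientation: [0.418, 3.113, 0.001]
contact_force: [0.4, 1.1, -0.0]
finger_gap: 0.0599
finger_force: 0.0
```

>>> {"fn": "apply_moves", "kwargs": {"slide": [[-40, -15, 0], [-62, -23, 0], [-62, -23, 20], [-62, -23, 40], [-62, -23, 40]], "yaw": [0, 0, 0, 0, 0]}}

```text
time: 2.55
tcp_pos: [0.443, 0.2878, 0.1897]
orientation: [-0.418, -3.111, 0.003]
contact_force: [-0.3, 0.0, 0.1]
finger_gap: 0.0597
finger_force: 0.0
```

```bash
python3 - <<'E'
from h import *
from scipy.spatial.transform import Rotation as Ro
np.set_printoptions(precision=4,suppress=True)
s=state();R=Ro.from_rotvec(s["orientation"]).as_matrix()
print(s["time"],s["tcp_pos"],s["orientation"],s["finger_gap"],s["contact_force"])
print("to pin mm",1000*R.T@(np.array([.4445,.288,.096])-s["tcp_pos"]))
f=grab_frame("scene");cv2.imwrite("pics/a.png",cv2.resize(f["frame"][120:280,340:500],(640,640),interpolation=cv2.INTER_CUBIC)); print(px(f,s["tcp_pos"]))
E
```

```text
2.55 [0.443  0.2878 0.1897] [-0.4177 -3.1109  0.0031] 0.059740820908578275 [-0.2829  0.0197  0.0841]
to pin mm [-1.6222  0.8068 93.6866]
[426.0393 170.88  ]
```

View pics/a.png

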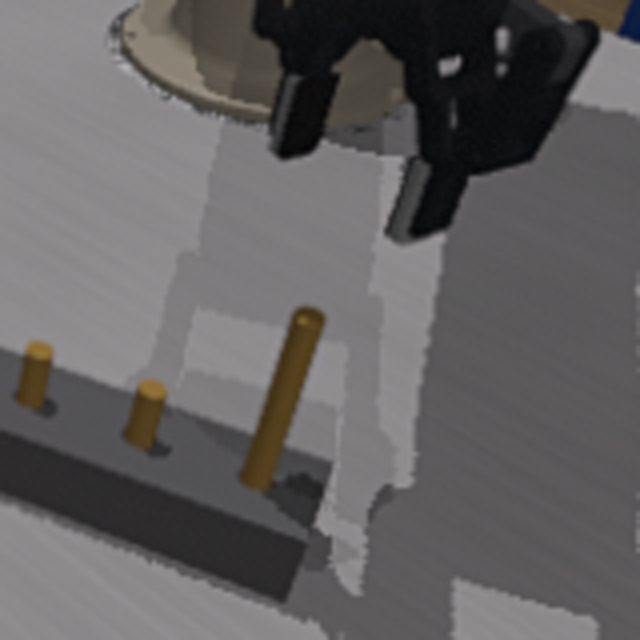

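>>> {"fn": "apply_moves", "kwargs": {"slide": [[-2, 1, 25], [-2, 1, 50], [-2, 1, 75], [-2, 1, 94], [-2, 1, 94]], "yaw": [0, 0, 0, 0, 0]}}

```text
time: 3.22
tcp_pos: [0.4455, 0.2886, 0.0971]
orientation: [-0.417, -3.113, 0.001]
contact_force: [0.7, 0.2, -0.0]
finger_gap: 0.0598
finger_force: 0.0
```

>>> {"fn": "apply_moves", "kwargs": {"slide": [[0, 0, 0], [0, 0, 0], [0, 0, 0], [0, 0, 0], [0, 0, 0]], "yaw": [0, 0, 0, 0, 0], "fingers": 1, "squeeze": 40}}

```text
time: 3.85
tcp_pos: [0.4464, 0.2889, 0.0985]
orientation: [0.418, 3.112, 0.002]
contact_force: [-0.1, -1.5, 6.1]
finger_gap: 0.0129
finger_force: 38.9
```

>>> {"fn": "apply_moves", "kwargs": {"slide": [[0, 0, -12], [0, 0, -30], [0, 0, -60], [0, 0, -100], [0, 0, -110]], "yaw": [0, 0, 0, 0, 0]}}

```text
time: 4.47
tcp_pos: [0.4468, 0.2892, 0.2113]
orientation: [0.417, 3.109, 0.006]
contact_force: [1.3, -0.5, -1.0]
finger_gap: 0.0129
finger_force: 39.1
```

```bash
cat > g.py <<'E'
from h import *
from scipy.spatial.transform import Rotation as Ro
import sys
np.set_printoptions(precision=4,suppress=True)
s=state();R=Ro.from_rotvec(s["orientation"]).as_matrix()
print(s["time"],s["tcp_pos"],s["finger_gap"],s["finger_force"],s["contact_force"],"x",R[:,0],"y",R[:,1],"z",R[:,2])
print("to bore mm",1000*R.T@(np.array([.5755,-.186,.2])-s["tcp_pos"]))
E
python3 - <<'E'
from g import *
a=[]
for c in("scene","top"):
    f=grab_frame(c); fr=f["frame"]; p=px(f,s["tcp_pos"]-[0,0,.03]).astype(int); print(c,p)
    y0=min(max(p[1]-60,0),264);x0=min(max(p[0]-60,0),392);a.append(cv2.resize(fr[y0:y0+120,x0:x0+120],(400,400)))
cv2.imwrite("pics/b.png",np.hstack(a))
E
```

```text
4.475 [0.4468 0.2892 0.2113] 0.012908518918379656 39.08734202384949 [ 1.2893 -0.4846 -0.9512] x [-0.9646  0.2636 -0.0042] y [0.2636 0.9646 0.0042] z [ 0.0052  0.003  -1.    ]
to bore mm [-249.3927 -424.5572   10.5916]
scene [424 176]
top [119 241]
```

View pics/b.png

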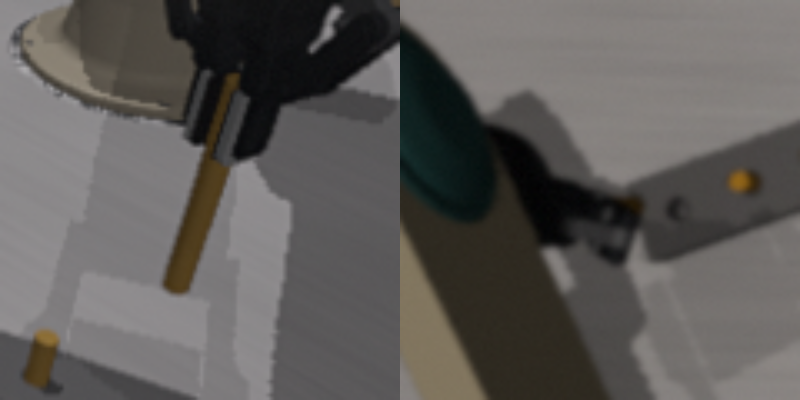

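>>> {"fn": "apply_moves", "kwargs": {"slide": [[-15, -25, 0], [-40, -68, 0], [-67, -114, 0], [-94, -160, 0], [-121, -206, 0]], "yaw": [0, 0, 0, 0, 0]}}

```text
time: 5.2
tcp_pos: [0.5077, 0.0564, 0.2053]
orientation: [-0.417, -3.111, 0.001]
contact_force: [1.2, -0.6, -0.9]
finger_gap: 0.0126
finger_force: 39.1
```

>>> {"fn": "apply_moves", "kwargs": {"slide": [[-27, -46, 0], [-54, -92, 0], [-81, -138, 0], [-106, -181, 0], [-120, -204, 0]], "yaw": [0, 0, 0, 0, 0]}}

```text
time: 5.82
tcp_pos: [0.5696, -0.1726, 0.2047]
orientation: [-0.421, -3.109, -0.001]
contact_force: [0.6, 0.7, -0.6]
finger_gap: 0.0129
finger_force: 39.2
```

>>> {"fn": "apply_moves", "kwargs": {"slide": [[-4, -8, 0], [-8, -14, 0], [-8, -14, 0]], "yaw": [0, 0, 0]}}

```text
time: 6.2
tcp_pos: [0.5742, -0.1853, 0.207]
orientation: [-0.417, -3.113, -0.001]
contact_force: [-1.2, -0.4, -1.1]
finger_gap: 0.0131
finger_force: 39.2
```

```bash
python3 - <<'E'
from g import *
a=[]
for c in("scene","top"):
    f=grab_frame(c); fr=f["frame"]; p=px(f,s["tcp_pos"]-[0,0,.09]).astype(int); print(c,p,"foot exp",px(f,s["tcp_pos"]-[0,0,.0835]),"tcp",px(f,s["tcp_pos"]))
    y0=min(max(p[1]-50,0),284);x0=min(max(p[0]-50,0),412);print(x0,y0);a.append(cv2.resize(fr[y0:y0+100,x0:x0+100],(400,400)))
    for q in tip_of("pin_tip",c)[:1]: print("tip",q["confidence"],world(f,q["centre"]))
    for q in tip_of("bore",c)[:1]: print("bore",q["confidence"],world(f,q["centre"]))
cv2.imwrite("pics/c.png",np.hstack(a))
E
```

```text
6.2 [ 0.5742 -0.1853  0.207 ] 0.013051315477148391 39.15477633476257 [-1.2017 -0.4377 -1.0604] x [-0.9648  0.263   0.0006] y [0.263  0.9648 0.0003] z [-0.0005  0.0005 -1.    ]
to bore mm [-1.413  -0.3192  6.9579]
scene [208 126] foot exp [208.2761 124.4028] tcp [205.6209  90.6467]
158 76
tip 0.73 [ 0.5695 -0.1846  0.1251]
bore 0.71 [ 0.5759 -0.1852  0.0719]
top [345 190] foot exp [346.2976 189.5874] tcp [357.3191 183.1071]
295 140
bore 0.75 [ 0.582  -0.1872  0.0722]
```

View pics/c.png

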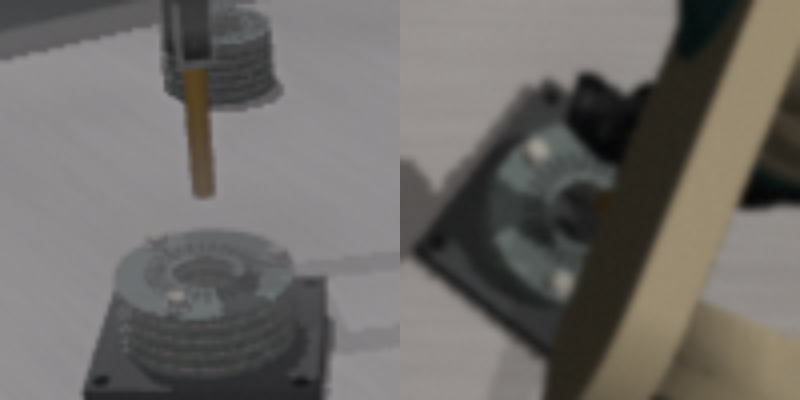

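>>> {"fn": "apply_moves", "kwargs": {"slide": [[-2, 0, 15], [-2, 0, 30], [-2, 0, 45], [-2, 0, 58], [-2, 0, 58]], "yaw": [0, 0, 0, 0, 0]}}

```text
time: 7.12
tcp_pos: [0.5755, -0.1863, 0.1475]
orientation: [-0.418, -3.111, -0.001]
contact_force: [0.4, -0.1, -0.4]
finger_gap: 0.0129
finger_force: 39.2
```

>>> {"fn": "apply_moves", "kwargs": {"slide": [[0, 0, 8], [0, 0, 16], [0, 0, 24], [0, 0, 30], [0, 0, 30]], "yaw": [0, 0, 0, 0, 0]}}

```text
time: 7.75
tcp_pos: [0.5759, -0.1864, 0.1186]
orientation: [-0.418, -3.113, -0.001]
contact_force: [0.0, 1.4, -1.3]
finger_gap: 0.0127
finger_force: 39.2
```

>>> {"fn": "apply_moves", "kwargs": {"slide": [[0, 0, 1], [0, 0, 2], [0, 0, 3], [0, 0, 4], [0, 0, 4]], "yaw": [0, 0, 0, 0, 0]}}

```text
time: 8.38
tcp_pos: [0.5762, -0.1865, 0.1152]
orientation: [-0.418, -3.114, -0.0]
contact_force: [-0.3, 0.6, -2.0]
finger_gap: 0.0127
finger_force: 39.2
```

>>> {"fn": "apply_moves", "kwargs": {"slide": [[0, 0, 1], [0, 0, 2], [0, 0, 3], [0, 0, 4], [0, 0, 4]], "yaw": [0, 0, 0, 0, 0]}}

```text
time: 9.0
tcp_pos: [0.5763, -0.1865, 0.1115]
orientation: [0.418, 3.113, 0.0]
contact_force: [-0.2, 0.2, 0.8]
finger_gap: 0.0128
finger_force: 39.3
```

>>> {"fn": "apply_moves", "kwargs": {"slide": [[0, 0, 0.5], [0, 0, 1], [0, 0, 1]], "yaw": [0, 0, 0]}}

```text
time: 9.38
tcp_pos: [0.5766, -0.1866, 0.1114]
orientation: [0.418, 3.112, -0.0]
contact_force: [-1.5, 1.2, 5.5]
finger_gap: 0.0128
finger_force: 39.7
```

```bash
python3 - <<'E'
from h import *
f=grab_frame("top");im=cv2.imread("pics/top0.png");x0,y0,k=318,174,16
c=np.clip((im[y0:y0+36,x0:x0+36].astype(float)-10)*4,0,255).astype(np.uint8)
b=cv2.resize(c,None,fx=k,fy=k,interpolation=cv2.INTER_CUBIC)
for z,r,col in((.073,.02,(0,0,255)),(.028,.02,(0,255,0))):
  P=np.array([(px(f,[.5762+r*np.cos(a),-.186+r*np.sin(a),z])-[x0,y0]+.5)*k for a in np.linspace(0,6.28,60)]).astype(np.int32)
  cv2.polylines(b,[P],True,col,1)
for d,l in(((.02,0),"x"),((0,.02),"y")):
  q=(px(f,[.5762+d[0],-.186+d[1],.028])-[x0,y0]+.5)*k; cv2.putText(b,l,tuple(q.astype(int)),0,.8,(0,255,255),2)
s=cv2.imread("pics/scene0.png")[132:160,190:230];s=np.clip((s.astype(float)-30)*2.5,0,255).astype(np.uint8)
cv2.imwrite("pics/d.png",b)
E
```

```text
(no output)
```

View pics/d.png

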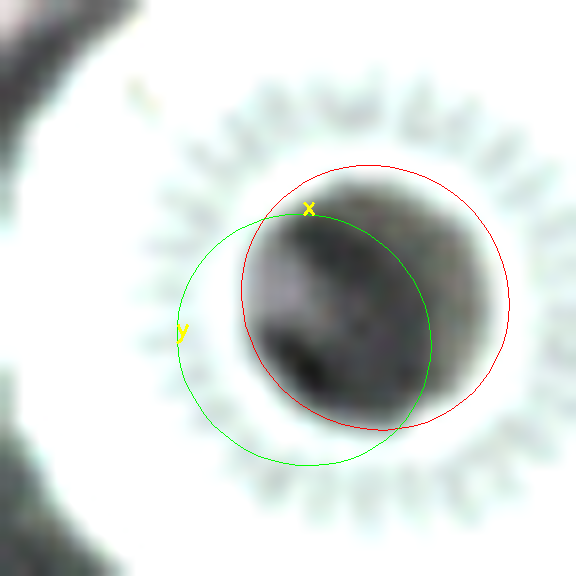

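>>> {"fn": "apply_moves", "kwargs": {"slide": [[1.2, 0.2, 0], [2.4, 0.4, 0], [3.6, 0.5, 0], [4.8, 0.7, 0], [4.8, 0.7, 0]], "yaw": [0, 0, 0, 0, 0]}}

```text
time: 10.05
tcp_pos: [0.5724, -0.1849, 0.111]
orientation: [0.418, 3.111, -0.001]
contact_force: [3.3, -2.2, 5.2]
finger_gap: 0.0129
finger_force: 39.9
```

>>> {"fn": "apply_moves", "kwargs": {"slide": [[1, 0.1, 0], [2, 0.3, 0], [3, 0.4, 0], [3, 0.4, 0]], "yaw": [0, 0, 0, 0]}}

```text
time: 10.55
tcp_pos: [0.5693, -0.1832, 0.1106]
orientation: [0.417, 3.112, 0.0]
contact_force: [4.1, -0.3, 5.2]
finger_gap: 0.0131
finger_force: 39.8
```

>>> {"fn": "apply_moves", "kwargs": {"slide": [[0, -0.8, 0], [0, -1.6, 0], [0, -2.4, 0], [0, -3.2, 0], [0, -3.2, 0]], "yaw": [0, 0, 0, 0, 0]}}

```text
time: 11.18
tcp_pos: [0.5689, -0.1848, 0.1107]
orientation: [0.416, 3.112, 0.005]
contact_force: [4.4, 4.4, 7.0]
finger_gap: 0.0129
finger_force: 40.5
```

>>> {"fn": "apply_moves", "kwargs": {"slide": [[0, 1, 0.5], [-0.3, 2, 1], [-0.6, 3, 1], [-1, 4, 1], [-1, 4, 1]], "yaw": [0, 0, 0, 0, 0]}}

```text
time: 11.8
tcp_pos: [0.5704, -0.1831, 0.1103]
orientation: [0.418, 3.113, -0.001]
contact_force: [2.3, -1.8, 8.5]
finger_gap: 0.0125
finger_force: 40.3
```

>>> {"fn": "apply_moves", "kwargs": {"slide": [[0, 0.8, 0], [0, 1.6, 0], [0, 2.4, 0], [0, 3.2, 0], [0, 3.2, 0]], "yaw": [0, 0, 0, 0, 0]}}

```text
time: 12.42
tcp_pos: [0.5706, -0.1803, 0.1086]
orientation: [-0.418, -3.113, 0.002]
contact_force: [3.2, -3.7, 1.0]
finger_gap: 0.0129
finger_force: 39.7
```

>>> {"fn": "apply_moves", "kwargs": {"slide": [[0, 0, 1], [0, 0, 2], [0, 0, 3], [0, 0, 3]], "yaw": [0, 0, 0, 0]}}

```text
time: 12.92
tcp_pos: [0.5708, -0.1802, 0.1057]
orientation: [-0.418, -3.113, 0.001]
contact_force: [3.5, -4.1, 1.5]
finger_gap: 0.0133
finger_force: 39.8
```

>>> {"fn": "apply_moves", "kwargs": {"slide": [[-0.4, -0.3, 1], [-0.8, -0.5, 3], [-0.8, -0.5, 5], [-0.8, -0.5, 7], [-0.8, -0.5, 7]], "yaw": [0, 0, 0, 0, 0]}}

```text
time: 13.55
tcp_pos: [0.5714, -0.1805, 0.0987]
orientation: [-0.418, -3.113, -0.0]
contact_force: [3.0, -4.2, -0.1]
finger_gap: 0.013
finger_force: 39.7
```

>>> {"fn": "apply_moves", "kwargs": {"slide": [[-0.4, -0.3, 1], [-0.7, -0.5, 2], [-0.7, -0.5, 3], [-0.7, -0.5, 4], [-0.7, -0.5, 4]], "yaw": [0, 0, 0, 0, 0]}}

```text
time: 14.18
tcp_pos: [0.572, -0.1809, 0.0949]
orientation: [-0.418, -3.113, -0.001]
contact_force: [2.2, -2.1, -0.2]
finger_gap: 0.0127
finger_force: 39.3
```

>>> {"fn": "apply_moves", "kwargs": {"slide": [[0, 0, 0.7], [0, 0, 1.4], [0, 0, 1.4]], "yaw": [0, 0, 0]}}

```text
time: 14.55
tcp_pos: [0.572, -0.181, 0.0937]
orientation: [-0.418, -3.113, -0.001]
contact_force: [1.0, -2.2, 0.2]
finger_gap: 0.0128
finger_force: 39.3
```

>>> {"fn": "apply_moves", "kwargs": {"slide": [[0, 0, 0.5], [0, 0, 1], [0, 0, 1.5], [0, 0, 1.5]], "yaw": [0, 0, 0, 0]}}

```text
time: 15.05
tcp_pos: [0.5725, -0.1812, 0.0934]
orientation: [0.418, 3.113, -0.0]
contact_force: [-0.4, -0.9, 5.2]
finger_gap: 0.0129
finger_force: 40.0
```

>>> {"fn": "apply_moves", "kwargs": {"slide": [[0, 0, -1], [0, 0, -1], [0, 0, -1], [0, 0, -1], [0, 0, -1]], "yaw": [0, 0, 0, 0, 0], "fingers": -0.3}}

```text
time: 15.68
tcp_pos: [0.5721, -0.1811, 0.0932]
orientation: [-0.418, -3.113, -0.0]
contact_force: [-0.8, -0.6, -0.5]
finger_gap: 0.0557
finger_force: 0.0
```

>>> {"fn": "apply_moves", "kwargs": {"slide": [[0, 0, -15], [0, 0, -35], [0, 0, -60], [0, 0, -90], [0, 0, -90]], "yaw": [0, 0, 0, 0, 0]}}

```text
time: 16.3
tcp_pos: [0.5736, -0.1817, 0.1883]
orientation: [0.417, 3.106, -0.003]
contact_force: [-0.3, -0.1, 0.4]
finger_gap: 0.0555
finger_force: 0.0
```

```bash
python3 - <<'E'
from g import *
f=grab_frame("scene");cv2.imwrite("pics/e.png",cv2.resize(f["frame"][80:200,150:270],(600,600),interpolation=cv2.INTER_CUBIC))
p=px(f,[.572,-.181,.13]);print("pin top exp",p,(p-[150,80])*5)
for q in tip_of("pin_tip","scene")[:1]: print(q["confidence"],world(f,q["centre"]))
E
```

```text
16.3 [ 0.5736 -0.1817  0.1883] 0.055539917651201406 0.0 [-0.3306 -0.1495  0.3833] x [-0.9646  0.2636 -0.0078] y [ 0.2636  0.9646 -0.0007] z [ 0.0073 -0.0027 -1.    ]
to bore mm [ -3.0146  -3.6856 -11.7077]
pin top exp [209.8307 122.2891] [299.1537 211.4454]
0.35 [ 0.5773 -0.1859 -0.0009]
```

View pics/e.png

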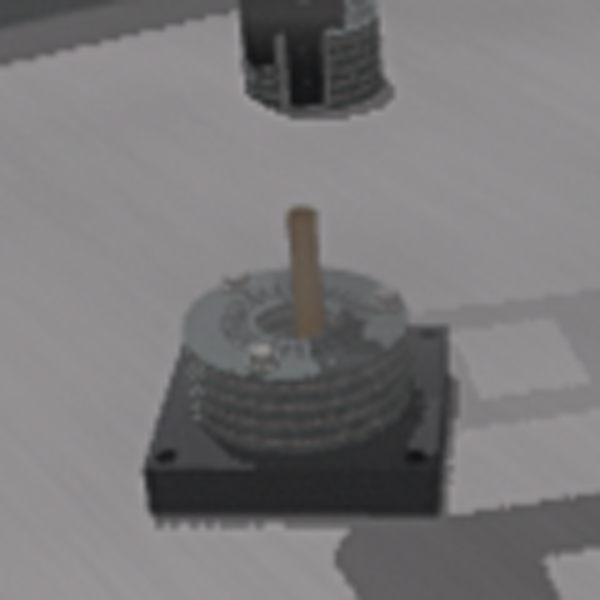

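The pin stands upright and released in the bore. Its top is at crop (302,212), and (299,211) is expected for a fully seated pin.

```bash
python3 -c "
from bench import *
print(close_job())"
```

```text
the job is handed in; nothing more can be done
None
```

The guide pin stands upright and released at the bottom of the blind hole, and the job is handed in after about 16 s. Wrist force stayed under about 10 N in every reading, and the judge returned no verdict.

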